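Clear the spent cartridges from the water-filter block

TASK

The cartridges in the water-filter block are spent: turn its lock ring from the locked mark to the open mark, pull every cartridge up out of its snap socket and put them all in the dark open box, then turn the ring back to the locked mark. Leave the low blanking plug fully home in its socket all along, and the box standing upright on the table.

Things in the scene. Friction and masses are not known exactly. Their poses are not given: they have to be found in the camera images.
- filter_block: white water-filter block fixed to the table, 62 (x) x 370 (y) x 42 mm high; origin: centre of its underside, z up. Six square sockets in its top at x = 0, y = +167, +119, +71, +23, -25, -73 mm, each holding a cartridge, the blanking plug or nothing, in any order; the axes of seated parts are parallel to the block's. Lock ring at y = -143 mm
- comb (a point): middle of the flat steel comb along the -x side of the sockets, top 54 mm above the table. The ring drives it: ring locked, its six teeth lie over the flanges of the seated parts and hold them down; ring open, it has slid 24 mm to +y and the teeth stand midway between sockets, so the parts can be pulled straight up
- lock_ring (a joint): turn of the lock ring in rad, counter-clockwise from above: 0 = tab at the locked mark, 1.4 = tab at the open mark; stops at -0.3 and 1.7; stays where left (friction 0.12 N m). The ring is a ribbed black collar 56 mm across, 46 to 72 mm above the table, upright axis, captive.
- ring_axis (a point): point on the lock ring's upright axis, 70 mm above the table (the ring's top is at 72 mm)
- ring_tab (a point): pointer tab of the lock ring, 8 mm wide, 46 to 55 mm above the table, reaching 41 mm from the axis; this point is 36 mm from the axis. It points away from the sockets; the collar can be gripped across, square to the tab
- locked_mark (a point): locked mark on the block's top (42 mm high), 35 mm from the ring's axis, on the robot's side: one raised bar
- open_mark (a point): open mark on the block's top, 35 mm from the ring's axis, on the far side: two small studs
- cartridge_1: white spent cartridge, 95 mm tall, 70 to 120 g; origin: centre of its foot, z up along it. Stem 20x20 mm from 0 to 38 mm with snap grooves, flange 34 (x) x 28 (y) mm from 38 to 43 mm, then a 20x20 mm grip post from 43 to 95 mm. Seated, its foot is 4 mm and its top 99 mm above the table; 10 to 15 N straight up snaps it out; off the snap after 20 mm, clear of the socket after 40
- cartridge_2: another spent cartridge, just like cartridge_1 (three to five are present in all)
- cartridge_3: another spent cartridge, just like cartridge_1 (three to five are present in all)
- cartridge_4: another spent cartridge, just like cartridge_1 (three to five are present in all)
- cartridge_5: another spent cartridge, just like cartridge_1 (three to five are present in all)
- blank_plug: blanking plug in one socket: stem and flange as on a cartridge, but a low round button 22 mm across instead of the grip, 55 mm tall in all; origin: centre of its foot, seated 4 mm above the table
- dark_box: loose open black-brown box, 150 (x) x 230 (y) x 95 mm high, walls and floor 4 mm, 0.5 kg; origin: centre of its underside, z up. Keep clear of the microwave between it and the left wall: 262 mm high, its front runs from about x = 0.50, y = 0.30 to x = 0.66, y = 0.03 m
Things that resemble listed ones, but are neither listed nor needed, are in the scene too. Leave any red look-alike of the cartridge_3 alone.

How it is judged:
By the outcome, as a careful person would: the job done as asked, in the order asked, and still so for the second after the job is handed in, with the robot touching nothing.
Of cartridge_1, cartridge_2, cartridge_3, cartridge_4, cartridge_5 only 3 to 5 are there at a start; the rules pass over those that are not, and their reading is None.
At some moment in a run one of dark_box may be knocked a few centimetres aside while the robot is not near it.
Once in a run the grip may slacken for a moment while it holds something.
It also fails if it takes over 210 s, if anything falls off the work surface, if the arm or the gripper's body presses on something with over 40 N, if the wrist force passes 120 N, or if a joint passes its speed limit or range.

ROBOT

A 6-joint arm with a two-finger parallel gripper is mounted at the origin on a cart in front of the work surface, level with it; the furniture and walls round the work are solid. World frame = base frame: x ahead of the robot, y to its left, z up, the work surface at z = 0. Lengths are in mm, angles in rad, forces in N, time in s.
With the tool pointing down it reaches from about 400 to 925 mm from the base axis. Payload 12.5 kg.
Tool frame: the origin (TCP) lies midway between the tips of the shut fingers; the grasp point (between the pads) lies 19 mm behind it; z points along the fingers, y is the line along which they close (so a half turn about z gives the same grasp; the last joint's range is limited). The gripper opens to 95 mm and grips with 3 to 60 N. Pads are 20 mm wide; open, the fingers measure 119 mm over their backs; the gripper's body (75 mm by 180 mm) begins 59 mm behind the grasp point.
Start: joints at [1.011, 0.491, 1.559, -0, 1.092, -0.106], TCP at [273.977, 561.768, 214.661] pointing down, gripper open.
Joint ranges: [-3.1, 3.1], [-0.84, 2.19], [0.05, 2.79], [-1.13, 4.28], [0.06, 2.93], [-2.69, 2.69]. Speed limits (rad/s): [2.22, 2.22, 2.79, 3.14, 3.14, 3.14].

INTERFACE

Orientations are given as [roll, pitch, yaw] about the fixed x, y, z axes, in that order (R = Rz(yaw) Ry(pitch) Rx(roll)).
In Python, from cell import state, read_camera, camera_info, env gives the robot as it stands.
- The arm moves only by the tool move_arm, never from a script. Its argument "commands" is a list of rows, each a list of 3 entries, a list of its own where there are three numbers: the shift along the world's x, y, z in cm, then the turn, a rotation vector about the world's x, y, z in degrees, then the opening, from 0 (shut) to 1 (fully open). A call has 1 to 10 rows; each row shifts and turns the commanded pose from where the row before left it; what a row does not reach is not made up. A row lasts 1/10 s, in which the tool goes at most 50 mm and 8.59 degrees, less where a joint would pass 70% of its speed; a pose out of reach is approached as far as the arm can. A call with a gripper value outside its range is refused whole. The fingers move at their own pace and stop on an object; the grip force is fixed at half the most. Time passes only in rows, so rows that do not move let the fingers close. It gives the time, the measured TCP pose, the force, the opening and the grip force at its end, in the units of the state.
- state(): the state, without advancing time (a new reading comes with each control period).
- read_camera(name): name is "side" or "top"; returns the picture (400x640x3 uint8, blue, green, red); there is no depth.
- camera_info(name): a dict with "K" (3x3 intrinsics, pixels), "cam_to_world" (4x4, takes a point from camera to world coordinates). Camera axes: x right, y down, z forward; pixel columns grow to the right and rows downward; lengths in mm; the calibration is good to about 2 mm. A picture is of the moment at which its call begins. camera_info takes no time and is no camera call.
- env.job_done(): hands the job in; it is judged then, once.
The state is a dict: "t": time; "joints": joint angles; "qvel": joint speeds; "tau": joint torques, N m; "eef_pos": TCP position; "tcp_rot": TCP orientation; "ft_force": force on the tool from outside, world axes, zero at the start; "moment": the same for the moment, N m; "opening": opening from 0.0 (shut) to 1.0 (fully open); "grip_force": force on a finger pad.
Only numpy, scipy, OpenCV 4.12 (cv2) and the standard library are available. Lean on these libraries where they do the work, as an engineer would, in place of code of your own. Each camera call takes 0.05 s, during which the arm holds its last target. There are 200 camera calls.

## Working session

There is one attempt and no reset: what is moved stays moved. The work goes in short steps, Python scripts to look and compute and a tool call to move; the robot and the scene stay as the last step left them, time stands still between calls to the robot, and variables do not carry over. Pictures are saved under pics/ and viewed, at most 14 in all, crops included, and the job is handed in when it is done.

Besides the shell and the picture viewer there is one more tool, called after ">>>" as a command line: name --argument value ..., lists and objects as JSON in quotes. move_arm: Moves the arm, as the interface text tells. Its arguments: {"type":"object","properties":{"commands":{"type":"array"}},"required":["commands"]}

```bash
mkdir -p pics; ls; python3 - <<'E'
from cell import state, read_camera, camera_info, env
import cv2
print(state())
for n in("side","top"):
    cv2.imwrite(f"pics/{n}0.png",read_camera(n)); c=camera_info(n); print(n,c)
E
```

```text
pics
{'t': 0.0, 'joints': array([ 1.01138889e+00,  4.91543998e-01,  1.55946824e+00, -1.62370365e-05,
        1.09170165e+00, -1.05590662e-01]), 'qvel': array([ 0.00062865,  0.00016713, -0.00100092,  0.00108525, -0.00201775,
       -0.00090172]), 'tau': array([-1.86517187e-03, -6.12643075e+01, -2.58180499e+01,  6.91342587e-02,
        4.81123442e-02, -6.54783048e-05]), 'eef_pos': array([273.8415217 , 561.53160495, 214.06494881]), 'tcp_rot': array([-3.14047614e+00, -1.03851847e-04,  2.68778332e+00]), 'ft_force': array([ 0.5028864 , -0.43940439, -0.68926266]), 'moment': array([ 0.0453915 , -0.02130144,  0.00692453]), 'grip_force': 0.0, 'opening': 1.0018837451055387}
side {'K': array([[455.70916119,   0.        , 322.92068451],
       [  0.        , 455.70916119, 203.43081847],
       [  0.        ,   0.        ,   1.        ]]), 'cam_to_world': array([[ 9.87800129e-01, -5.01099591e-02,  1.47444554e-01,
         3.56868825e+02],
       [-1.55474403e-01, -3.71247391e-01,  9.15425084e-01,
        -1.18817145e+03],
       [ 8.86649256e-03, -9.27180870e-01, -3.74509037e-01,
         5.15826361e+02],
       [ 0.00000000e+00,  0.00000000e+00,  0.00000000e+00,
         1.00000000e+00]])}
top {'K': array([[507.46385288,   0.        , 307.3110439 ],
       [  0.        , 507.46385288, 200.80205959],
       [  0.        ,   0.        ,   1.        ]]), 'cam_to_world': array([[ 1.25795617e-02, -9.93145554e-01,  1.16205260e-01,
         4.04518080e+02],
       [-9.99896189e-01, -1.16774127e-02,  8.44097138e-03,
        -1.03007674e+02],
       [-7.02613641e-03, -1.16299380e-01, -9.93189351e-01,
         1.14609978e+03],
       [ 0.00000000e+00,  0.00000000e+00,  0.00000000e+00,
         1.00000000e+00]])}
```

View pics/top0.png

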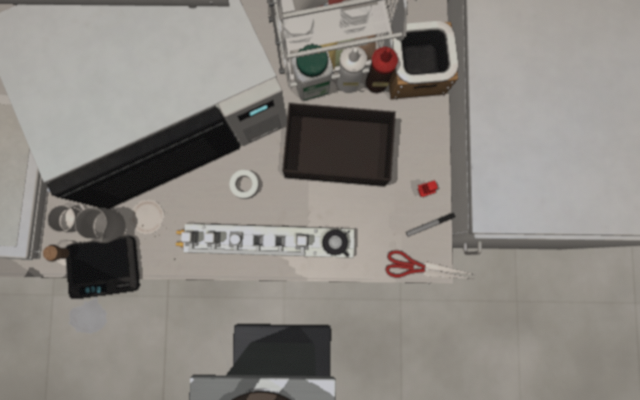

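View pics/side0.png

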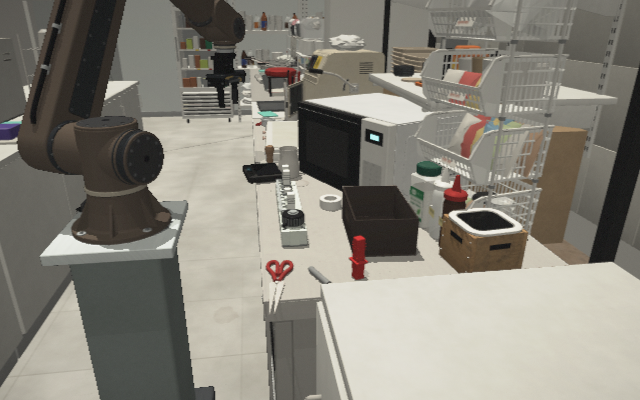

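```bash
python3 - <<'E'
import cv2,numpy as np
t=cv2.imread("pics/top0.png"); s=cv2.imread("pics/side0.png")
a=cv2.resize(t[212:267,170:365],None,fx=4,fy=4,interpolation=3)
b=cv2.resize(s[135:250,265:320],None,fx=5,fy=5,interpolation=3)
cv2.imwrite("pics/c_top0.png",a);cv2.imwrite("pics/c_side0.png",b)
E
```

```text
(no output)
```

View pics/c_top0.png

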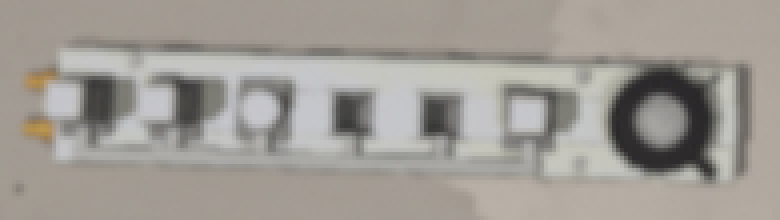

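View pics/c_side0.png

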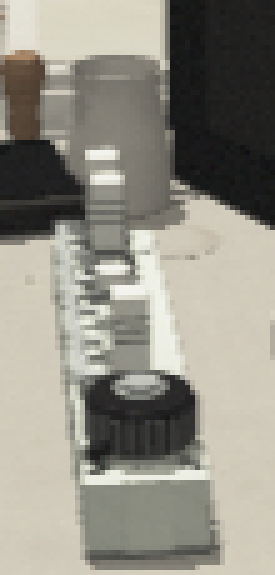

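```bash
cat > h.py <<'E'
import numpy as np,cv2
from scipy.optimize import least_squares
from cell import camera_info
def proj(n,P):
    c=camera_info(n);P=np.atleast_2d(np.asarray(P,float));M=np.linalg.inv(c["cam_to_world"])
    q=(P@M[:3,:3].T+M[:3,3])@c["K"].T;return q[:,:2]/q[:,2:]
def back(n,uv,z):
    c=camera_info(n);M=c["cam_to_world"];uv=np.atleast_2d(np.asarray(uv,float))
    d=np.c_[uv,np.ones(len(uv))]@np.linalg.inv(c["K"]).T@M[:3,:3].T;o=M[:3,3]
    return o+d*((z-o[2])/d[:,2])[:,None]
def tow(p,L):
    L=np.atleast_2d(np.asarray(L,float));c,s=np.cos(p[2]),np.sin(p[2])
    return np.c_[L[:,0]*c-L[:,1]*s+p[0],L[:,0]*s+L[:,1]*c+p[1],L[:,2]]
E
python3 - <<'E'
from h import *
L=np.array([[0,167,99],[0,119,99],[0,71,59],[0,23,42],[0,-25,42],[0,-73,99],[0,-143,72]])
c=np.array([[62,101],[159,102],[263,109],[353,114],[440,116],[529,115],[660,120]],float)
uv=np.c_[170+(c[:,0]+.5)/4-.5,212+(c[:,1]+.5)/4-.5]
r=least_squares(lambda p:(proj("top",tow(p,L))-uv).ravel(),[330,0,0],loss='soft_l1',x_scale=[10,10,.1])
print(r.x,(proj("top",tow(r.x,L))-uv).round(2).tolist())
print("side ring px",proj("side",tow(r.x,L)).round(1).tolist())
for n,l in(("carts",L[[0,1,5]]),("ring",[0,-143,70])): print(n,tow(r.x,l).round(1).tolist())
tab=back("top",[[170+708/4-.4,212+171/4-.4]],50)[0]; ax=tow(r.x,[0,-143,50])[0]
print("tab",tab-ax,np.degrees(np.arctan2(*(tab-ax)[1::-1])))
img=cv2.imread("pics/top0.png"); g=img.max(2)
m=(g<75).astype(np.uint8); m[:95]=0;m[200:]=0;m[:,:275]=0;m[:,405:]=0
n,lab,st,ce=cv2.connectedComponentsWithStats(m);i=1+st[1:,4].argmax();print(st[i])
rect=cv2.minAreaRect(np.argwhere(lab==i)[:,::-1].astype(np.float32));print(rect)
print("box corners z95",back("top",cv2.boxPoints(rect),95).round(0).tolist(),"c",back("top",[rect[0]],95))
v=cv2.resize(img[90:200,270:410],None,fx=5,fy=5,interpolation=3);cv2.imwrite("pics/c_box.png",v)
E
```

```text
[ 4.46439627e+02 -1.05781741e+01 -1.80796294e-02] [[0.36, -0.16], [-0.7, 0.29], [-0.59, 0.06], [0.13, -0.19], [0.45, -0.02], [-0.18, -0.12], [0.45, 0.14]]
side ring px [[283.5, 165.3], [284.4, 170.0], [285.7, 188.1], [286.9, 199.6], [288.0, 206.0], [288.8, 192.6], [291.0, 212.8]]
carts [[449.5, 156.4, 99.0], [448.6, 108.4, 99.0], [445.1, -83.6, 99.0]]
ring [[443.9, -153.6, 70.0]]
tab [-25.84564542 -25.94560578   0.        ] -134.88941569054433
[ 283  104  112   82 7985]
((338.582763671875, 144.50689697265625), (109.03871154785156, 74.32569885253906), 4.763641834259033)
box corners z95 [[577.0, -39.0, 95.0], [737.0, -49.0, 95.0], [720.0, -280.0, 95.0], [561.0, -266.0, 95.0]] c [[ 647.97366016 -158.61151747   95.        ]]
```

View pics/c_box.png

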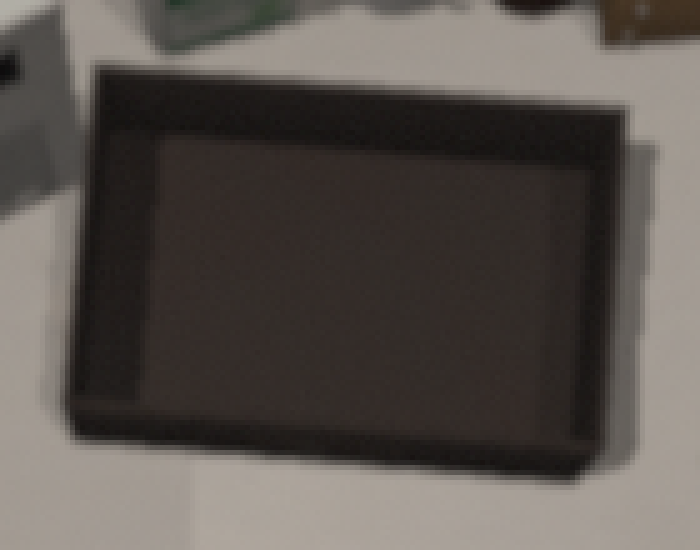

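>>> move_arm --commands '[[[1.2, -3.75, 0.4], [0, 0, -7], 1], [[1.2, -3.75, 0.4], [0, 0, -7], 1], [[1.2, -3.75, 0.4], [0, 0, -7], 1], [[1.2, -3.75, 0.4], [0, 0, -7], 1], [[1.2, -3.75, 0.4], [0, 0, -7], 1], [[1.2, -3.75, 0.4], [0, 0, -7], 1], [[1.2, -3.75, 0.4], [0, 0, -7], 1]]'

```text
t: 0.8
eef_pos: [358.0, 297.7, 242.7]
tcp_rot: [-3.141, 0.0, 1.828]
ft_force: [1.1, -0.1, 1.2]
opening: 0.999
grip_force: 0.0
```

>>> move_arm --commands '[[[0.85, -4.5, 0], [0, 0, -6], 1], [[0.85, -4.5, 0], [0, 0, -6], 1], [[0.85, -4.5, 0], [0, 0, -6], 1], [[0.85, -4.5, 0], [0, 0, -6], 1], [[0.85, -4.5, 0], [0, 0, -6], 1], [[0.85, -4.5, 0], [0, 0, -6], 1], [[0.85, -4.5, 0], [0, 0, -6], 0.8], [[0.85, -4.5, 0], [0, 0, -6], 0.8], [[0.85, -4.5, 0], [0, 0, -6], 0.8], [[0.85, -4.5, 0], [0, 0, -6], 0.8]]'

```text
t: 1.8
eef_pos: [442.8, -152.7, 242.6]
tcp_rot: [-3.141, -0.0, 0.781]
ft_force: [0.8, 1.6, 0.5]
opening: 0.805
grip_force: 0.0
```

>>> move_arm --commands '[[[0.25, -0.1, -4], [0, 0, 0], 0.8], [[0, 0, -4], [0, 0, 0], 0.8], [[0, 0, -4], [0, 0, 0], 0.8], [[0, 0, -3.3], [0, 0, 0], 0.8], [[0, 0, 0], [0, 0, 0], 0.8]]'

```text
t: 2.3
eef_pos: [443.7, -151.0, 86.6]
tcp_rot: [-3.135, 0.002, 0.785]
ft_force: [-0.3, -0.8, -0.1]
opening: 0.797
grip_force: 0.0
```

```bash
python3 - <<'E'
from cell import state, read_camera
import cv2,numpy as np
print(state()["eef_pos"])
s=read_camera("side");t=read_camera("top")
a=cv2.resize(s[130:255,230:350],None,fx=4.5,fy=4.5,interpolation=3)
b=cv2.resize(t[180:290,300:400],None,fx=2.5,fy=4.5,interpolation=3)
c=np.zeros((563,800,3),np.uint8);c[:a.shape[0],:540]=a;c[:495,545:795]=b
cv2.imwrite("pics/ring1.png",c)
E
```

```text
[ 443.73078088 -150.97188282   86.5715489 ]
```

View pics/ring1.png

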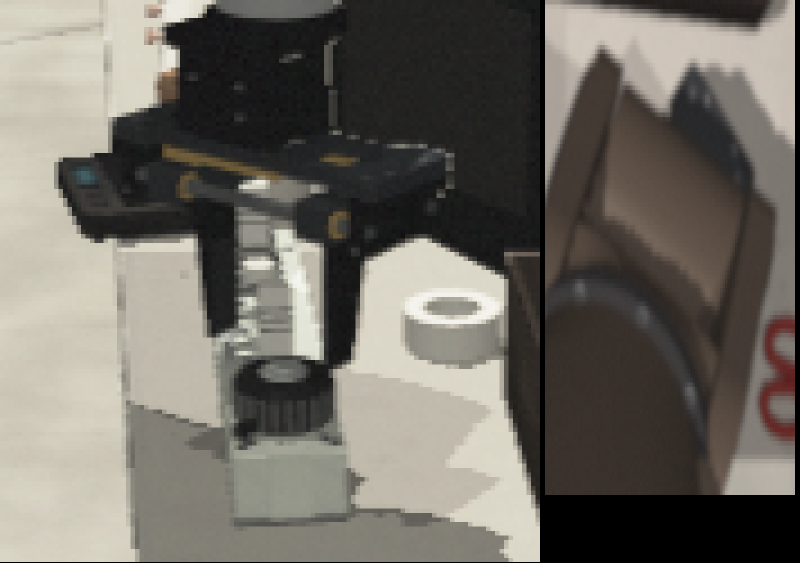

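>>> move_arm --commands '[[[0.2, -0.2, 0], [0, 0, 0], 0.8], [[0, 0, 0], [0, 0, 0], 0.8], [[0, 0, 0], [0, 0, 0], 0.8]]'

```text
t: 2.7
eef_pos: [448.0, -154.0, 90.8]
tcp_rot: [3.139, -0.001, 0.785]
ft_force: [-0.6, -0.7, 0.3]
opening: 0.802
grip_force: 0.0
```

>>> move_arm --commands '[[[0, 0, 0], [0, 0, 0], 0.8], [[0, 0, 0], [0, 0, 0], 0.8]]'

```text
t: 2.9
eef_pos: [447.5, -153.7, 90.0]
tcp_rot: [3.141, -0.0, 0.785]
ft_force: [0.7, 0.2, 0.2]
opening: 0.797
grip_force: 0.0
```

Settled at (447.5, -153.7, 90). The ring is centred under the fingers, so I go down and close.

>>> move_arm --commands '[[[0, 0, -2], [0, 0, 0], 0.8], [[0, 0, -2], [0, 0, 0], 0.8], [[0, 0, 0], [0, 0, 0], 0.8], [[0, 0, 0], [0, 0, 0], 0.8]]'

```text
t: 3.3
eef_pos: [447.5, -153.7, 49.9]
tcp_rot: [-3.141, 0.0, 0.785]
ft_force: [-0.2, -0.7, 0.4]
opening: 0.8
grip_force: 0.0
```

>>> move_arm --commands '[[[0, 0, 0], [0, 0, 0], 0.65], [[0, 0, 0], [0, 0, 0], 0.55], [[0, 0, 0], [0, 0, 0], 0.5], [[0, 0, 0], [0, 0, 0], 0.5], [[0, 0, 0], [0, 0, 0], 0.5], [[0, 0, 0], [0, 0, 0], 0.5]]'

```text
t: 3.9
eef_pos: [446.1, -152.6, 50.0]
tcp_rot: [-3.138, 0.001, 0.785]
ft_force: [-4.4, 6.9, 7.8]
opening: 0.583
grip_force: 30.0
```

>>> move_arm --commands '[[[-0.15, 0.15, 0], [0, 0, 0], 0.5], [[0, 0, 0], [0, 0, 4], 0.5], [[0, 0, 0], [0, 0, 7], 0.5], [[0, 0, 0], [0, 0, 7], 0.5], [[0, 0, 0], [0, 0, 7], 0.5], [[0, 0, 0], [0, 0, 7], 0.5], [[0, 0, 0], [0, 0, 7], 0.5]]'

```text
t: 4.6
eef_pos: [445.5, -152.2, 50.1]
tcp_rot: [-3.141, -0.0, 1.471]
ft_force: [-3.5, -1.5, 5.8]
opening: 0.582
grip_force: 30.0
```

>>> move_arm --commands '[[[0, 0, 0], [0, 0, 7], 0.5], [[0, 0, 0], [0, 0, 7], 0.5], [[0, 0, 0], [0, 0, 7], 0.5], [[0, 0, 0], [0, 0, 7], 0.5], [[0, 0, 0], [0, 0, 7], 0.5], [[0, 0, 0], [0, 0, 6], 0.5], [[0, 0, 0], [0, 0, 0], 0.5], [[0, 0, 0], [0, 0, 0], 0.5]]'

```text
t: 5.4
eef_pos: [444.9, -152.4, 50.1]
tcp_rot: [-3.14, -0.001, 2.183]
ft_force: [-8.0, -4.9, 8.3]
opening: 0.586
grip_force: 30.0
```

>>> move_arm --commands '[[[0, 0, 0], [0, 0, 0], 0.75], [[0, 0, 0], [0, 0, 0], 0.8], [[0, 0, 0], [0, 0, 0], 0.8], [[0, 0, 3], [0, 0, 0], 0.8], [[0, 0, 4], [0, 0, 0], 0.8], [[0, 0, 4], [0, 0, 0], 0.8], [[0, 0, 2], [0, 0, 0], 0.8]]'

```text
t: 6.1
eef_pos: [446.7, -152.4, 182.7]
tcp_rot: [3.14, 0.003, 2.182]
ft_force: [-0.6, -0.8, -0.3]
opening: 0.799
grip_force: 0.0
```

>>> move_arm --commands '[[[0, 3.5, 0], [0, 0, -6], 0.6], [[0, 3.5, 0], [0, 0, -6], 0.6], [[0, 3.5, 0], [0, 0, -6], 0.6], [[0, 3.5, 0], [0, 0, -6], 0.6], [[0, 3.5, 0], [0, 0, -6], 0.6], [[0, 3.5, 0], [0, 0, -6], 0.6], [[0, 3.5, 0], [0, 0, 0], 0.6], [[0, 3.5, 0], [0, 0, 0], 0.6], [[0, 3, 0], [0, 0, 0], 0.6], [[0, 0, 0], [0, 0, 0], 0.6]]'

```text
t: 7.1
eef_pos: [445.8, 160.5, 179.7]
tcp_rot: [3.141, -0.0, 1.556]
ft_force: [0.3, -0.1, -1.4]
opening: 0.601
grip_force: 0.0
```

```bash
python3 - <<'E'
from cell import state, read_camera
import cv2,numpy as np
s=state();print(s["eef_pos"],s["tcp_rot"])
s=read_camera("side");t=read_camera("top")
a=cv2.resize(t[205:275,170:365],None,fx=4,fy=4,interpolation=3)
b=cv2.resize(s[130:255,245:335],None,fx=3,fy=2.4,interpolation=3)
c=np.zeros((590,800,3),np.uint8);c[:280,:780]=a;c[285:585,:270]=b
cv2.imwrite("pics/open1.png",c)
E
```

```text
[445.81155947 160.45815075 179.65588473] [ 3.14107660e+00 -4.82562991e-04  1.55648688e+00]
```

View pics/open1.png

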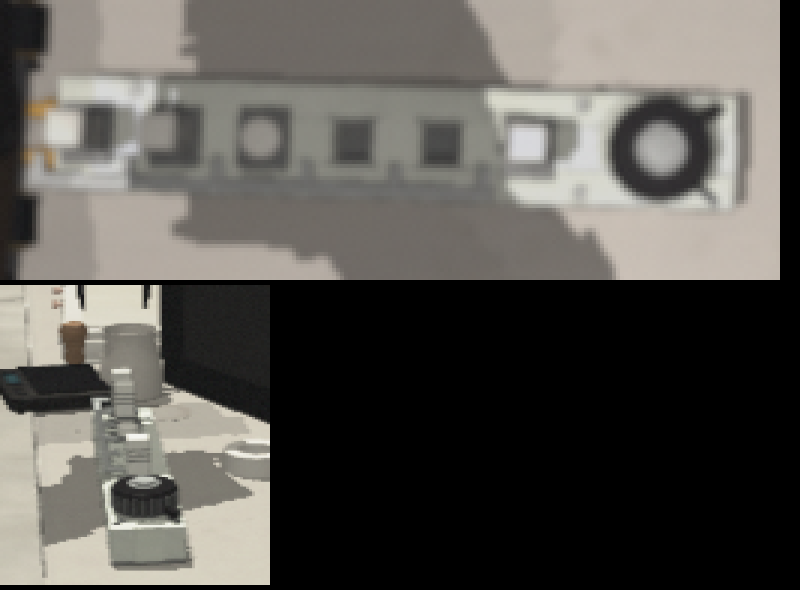

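>>> move_arm --commands '[[[0.4, -0.3, -3], [0, 0, 0], 0.6], [[0, 0, -4], [0, 0, 0], 0.6], [[0, 0, -3], [0, 0, 0], 0.6], [[0, 0, -1.8], [0, 0, 0], 0.6], [[0, 0, 0], [0, 0, 0], 0.6], [[0, 0, 0], [0, 0, 0], 0.6]]'

```text
t: 7.8
eef_pos: [450.2, 154.1, 62.0]
tcp_rot: [-3.141, 0.0, 1.552]
ft_force: [0.4, -0.1, 0.3]
opening: 0.603
grip_force: 0.0
```

>>> move_arm --commands '[[[0, 0, 0], [0, 0, 0], 0.4], [[0, 0, 0], [0, 0, 0], 0.25], [[0, 0, 0], [0, 0, 0], 0.1], [[0, 0, 0], [0, 0, 0], 0.1], [[0, 0, 0], [0, 0, 0], 0.1], [[0, 0, 0], [0, 0, 0], 0.1]]'

```text
t: 8.4
eef_pos: [450.6, 154.9, 61.9]
tcp_rot: [3.14, -0.0, 1.553]
ft_force: [2.0, -0.5, -0.3]
opening: 0.207
grip_force: 30.0
```

>>> move_arm --commands '[[[0, 0, 0.5], [0, 0, 0], 0.1], [[0, 0, 0.5], [0, 0, 0], 0.1], [[0, 0, 1], [0, 0, 0], 0.1], [[0, 0, 1], [0, 0, 0], 0.1], [[0, 0, 0], [0, 0, 0], 0.1]]'

```text
t: 8.9
eef_pos: [450.2, 154.9, 93.4]
tcp_rot: [3.14, -0.0, 1.553]
ft_force: [-0.7, -0.4, -1.3]
opening: 0.21
grip_force: 30.0
```

>>> move_arm --commands '[[[0, 0, 2], [0, 0, 0], 0.1], [[0, 0, 2], [0, 0, 0], 0.1], [[0, 0, 3], [0, 0, 0], 0.1], [[0, 0, 3], [0, 0, 0], 0.1], [[0, 0, 2], [0, 0, 0], 0.1], [[0, 0, 0], [0, 0, 0], 0.1], [[0, 0, 0], [0, 0, 0], 0.1]]'

```text
t: 9.6
eef_pos: [449.4, 154.7, 211.3]
tcp_rot: [-3.141, 0.0, 1.553]
ft_force: [0.3, 0.2, -1.9]
opening: 0.211
grip_force: 30.0
```

```bash
python3 - <<'E'
from h import *
from cell import read_camera
print("mw top corner",back("top",[[285,95],[282,78],[265,42],[48,187]],262).round(0).tolist())
print("mw floor",back("top",[[286,131],[105,205]],0).round(0).tolist())
c=np.array([[97,68],[626,110],[78,405],[605,455]])/5+[270,90]-.4
q=back("top",c,95);print("box",q.round(0).tolist(),q.mean(0))
t=read_camera("top");s=read_camera("side")
a=cv2.resize(t[60:270,190:410],None,fx=2.6,fy=2.6,interpolation=3)
cv2.imwrite("pics/mw.png",a)
E
```

```text
mw top corner [[699.0, -53.0, 262.0], [731.0, -47.0, 262.0], [798.0, -15.0, 262.0], [527.0, 363.0, 262.0]]
mw floor [[700.0, -42.0, 0.0], [524.0, 367.0, 0.0]]
box [[737.0, -52.0, 95.0], [721.0, -278.0, 95.0], [591.0, -47.0, 95.0], [572.0, -268.0, 95.0]] [ 655.08752449 -161.18643995   95.        ]
```

View pics/mw.png

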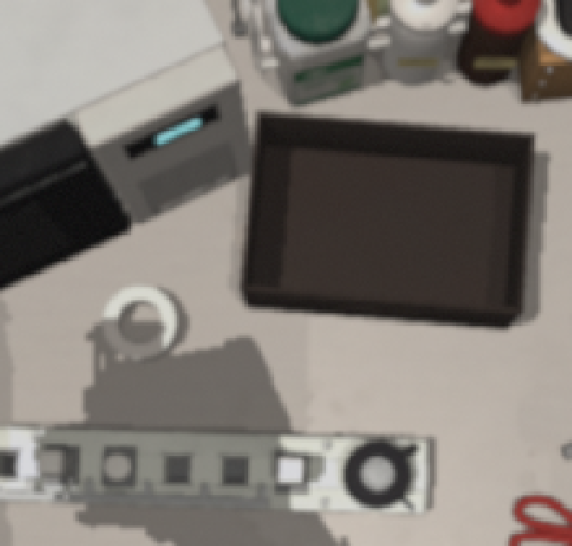

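>>> move_arm --commands '[[[0, -4, 0], [0, 0, 0], 0.1], [[0, -4, 0], [0, 0, 0], 0.1], [[0, -4, 0], [0, 0, 0], 0.1], [[0, -4, 0], [0, 0, 0], 0.1], [[0, -4, 0], [0, 0, 0], 0.1], [[0, -4, 0], [0, 0, 0], 0.1], [[2, -4, 0], [0, 0, 0], 0.1], [[3, -4, 0], [0, 0, 0], 0.1], [[3, -3, 0], [0, 0, 0], 0.1], [[3, -3, 0], [0, 0, 0], 0.1]]'

```text
t: 10.7
eef_pos: [560.4, -226.8, 210.0]
tcp_rot: [-3.14, -0.001, 1.552]
ft_force: [0.2, 0.5, -0.8]
opening: 0.214
grip_force: 30.0
```

>>> move_arm --commands '[[[3, 0, 0], [0, 0, 0], 0.1], [[3, 0, 0], [0, 0, 0], 0.1], [[2, 0, 0], [0, 0, 0], 0.1], [[0, 0, 0], [0, 0, 0], 0.1], [[0, 0, 0], [0, 0, 0], 0.1]]'

```text
t: 11.2
eef_pos: [639.4, -224.9, 209.8]
tcp_rot: [-3.139, -0.001, 1.554]
ft_force: [-0.6, -1.0, -0.6]
opening: 0.212
grip_force: 30.0
```

```bash
python3 - <<'E'
from cell import state, read_camera
import cv2,numpy as np
s=state();print(s["eef_pos"],s["tcp_rot"],s["grip_force"],s["opening"])
s=read_camera("side");t=read_camera("top")
a=cv2.resize(t[60:270,190:410],None,fx=1.8,fy=2,interpolation=3)
b=cv2.resize(s[60:270,260:460],None,fx=2,fy=2,interpolation=3)
cv2.imwrite("pics/box1.png",np.hstack([a,b]))
E
```

```text
[ 639.38944218 -224.91188824  209.79777127] [-3.13891744e+00 -1.13367776e-03  1.55368136e+00] 29.98461753129959 0.21153677189889586
```

View pics/box1.png

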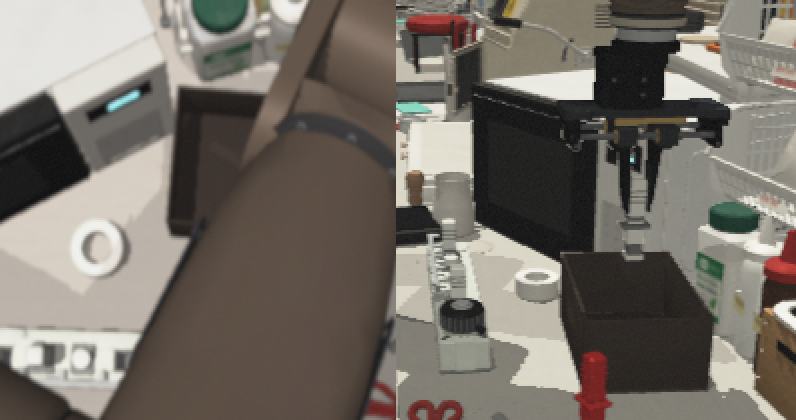

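>>> move_arm --commands '[[[0, 0, -3], [0, 0, 0], 0.1], [[0, 0, -4], [0, 0, 0], 0.1], [[0, 0, -4], [0, 0, 0], 0.1], [[0, 0, -2.5], [0, 0, 0], 0.1], [[0, 0, -0.8], [0, 0, 0], 0.1], [[0, 0, 0], [0, 0, 0], 0.1], [[0, 0, 0], [0, 0, 0], 0.1]]'

```text
t: 12.0
eef_pos: [640.4, -225.6, 70.2]
tcp_rot: [3.14, 0.001, 1.553]
ft_force: [-0.2, -0.2, -0.1]
opening: 0.211
grip_force: 30.0
```

>>> move_arm --commands '[[[0, 0, 0], [0, 0, 0], 0.3], [[0, 0, 0], [0, 0, 0], 0.45], [[0, 0, 0], [0, 0, 0], 0.45], [[0, 0, 2], [0, 0, 0], 0.45], [[0, 0, 4], [0, 0, 0], 0.45], [[0, 0, 4], [0, 0, 0], 0.45], [[0, 0, 3], [0, 0, 0], 0.45]]'

```text
t: 12.7
eef_pos: [640.3, -225.3, 201.7]
tcp_rot: [3.139, 0.001, 1.553]
ft_force: [0.8, -0.2, -0.7]
opening: 0.451
grip_force: 0.0
```

>>> move_arm --commands '[[[-3, 0, 0], [0, 0, 0], 0.5], [[-4, 1, 0], [0, 0, 0], 0.5], [[-4, 2, 0], [0, 0, 0], 0.5], [[-4, 3, 0], [0, 0, 0], 0.5], [[-2, 4, 0], [0, 0, 0], 0.6], [[-2.1, 4, 0], [0, 0, 0], 0.6], [[0, 4.5, 0], [0, 0, 0], 0.6], [[0, 4.5, 0], [0, 0, 0], 0.6], [[0, 4.5, 0], [0, 0, 0], 0.6], [[0, 3.8, 0], [0, 0, 0], 0.6]]'

```text
t: 13.7
eef_pos: [448.7, 89.8, 199.3]
tcp_rot: [3.14, -0.0, 1.554]
ft_force: [0.2, -1.6, -0.0]
opening: 0.605
grip_force: 0.0
```

>>> move_arm --commands '[[[0, 2, 0], [0, 0, 0], 0.6], [[0, 0, 0], [0, 0, 0], 0.6], [[0, 0, -3], [0, 0, 0], 0.6], [[0, 0, -2], [0, 0, 0], 0.6], [[0, 0, 0], [0, 0, 0], 0.6], [[0, 0, 0], [0, 0, 0], 0.6]]'

```text
t: 14.3
eef_pos: [449.2, 107.1, 149.1]
tcp_rot: [-3.142, 0.0, 1.553]
ft_force: [0.1, 0.1, -0.6]
opening: 0.6
grip_force: 0.0
```

>>> move_arm --commands '[[[0, 0, -4], [0, 0, 0], 0.6], [[0, 0, -3], [0, 0, 0], 0.6], [[0, 0, -1.7], [0, 0, 0], 0.6], [[0, 0, 0], [0, 0, 0], 0.6], [[0, 0, 0], [0, 0, 0], 0.3], [[0, 0, 0], [0, 0, 0], 0.1], [[0, 0, 0], [0, 0, 0], 0.1], [[0, 0, 0], [0, 0, 0], 0.1], [[0, 0, 0], [0, 0, 0], 0.1], [[0, 0, 0], [0, 0, 0], 0.1]]'

```text
t: 15.3
eef_pos: [449.8, 107.8, 62.0]
tcp_rot: [3.139, -0.0, 1.553]
ft_force: [2.4, -1.2, -0.0]
opening: 0.211
grip_force: 30.0
```

>>> move_arm --commands '[[[0, 0, 0.5], [0, 0, 0], 0.1], [[0, 0, 0.5], [0, 0, 0], 0.1], [[0, 0, 1], [0, 0, 0], 0.1], [[0, 0, 1], [0, 0, 0], 0.1], [[0, 0, 2], [0, 0, 0], 0.1], [[0, 0, 3], [0, 0, 0], 0.1], [[0, 0, 4], [0, 0, 0], 0.1], [[0, 0, 3], [0, 0, 0], 0.1], [[0, 0, 0], [0, 0, 0], 0.1], [[0, 0, 0], [0, 0, 0], 0.1]]'

```text
t: 16.3
eef_pos: [448.3, 107.8, 212.4]
tcp_rot: [3.141, -0.0, 1.553]
ft_force: [0.5, 0.6, -1.8]
opening: 0.209
grip_force: 30.0
```

```bash
python3 - <<'E'
from cell import state, read_camera
import cv2,numpy as np
s=state();print(s["eef_pos"],s["tcp_rot"],s["grip_force"],s["opening"])
s=read_camera("side");t=read_camera("top")
cv2.imwrite("pics/t2.png",t)
a=cv2.resize(t[60:270,190:410],None,fx=2.2,fy=2.2,interpolation=3)
b=cv2.resize(s[60:270,260:410],None,fx=2.1,fy=2.2,interpolation=3)
cv2.imwrite("pics/box2.png",np.hstack([a,b]))
E
```

```text
[448.3055796  107.76847572 212.36599328] [ 3.14080328e+00 -9.37284054e-05  1.55343924e+00] 29.981132447719574 0.2089241083094265
```

View pics/box2.png

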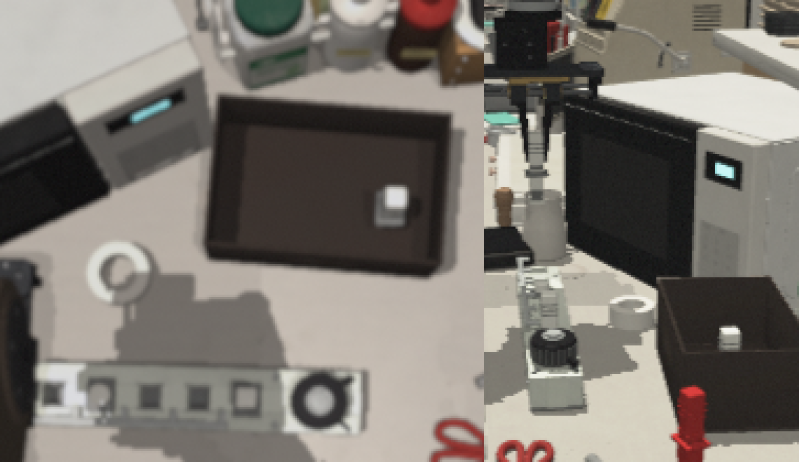

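```bash
python3 - <<'E'
from h import *
t=cv2.imread("pics/t2.png");p=[446.4,-10.6,-.018]
print(proj("top",tow(p,[[0,-73,99],[0,-73,42],[0,71,59]])))
a=cv2.resize(t[215:265,190:365],None,fx=4.5,fy=4.5,interpolation=3);cv2.imwrite("pics/s6.png",np.clip(a[:, :780]*1.3,0,255).astype(np.uint8))
E
```

```text
[[301.70136487 240.26881325]
 [302.17419991 241.29447807]
 [234.79640924 238.95538116]]
```

View pics/s6.png

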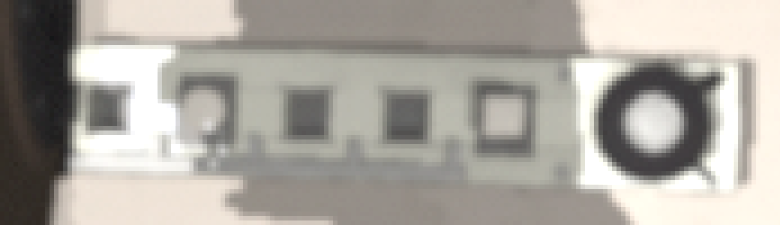

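>>> move_arm --commands '[[[0, -3, 0], [0, 0, 0], 0.1], [[0, -4, 0], [0, 0, 0], 0.1], [[0, -4, 0], [0, 0, 0], 0.1], [[0, -4, 0], [0, 0, 0], 0.1], [[1, -4, 0], [0, 0, 0], 0.1], [[2, -4, 0], [0, 0, 0], 0.1], [[3, -3, 0], [0, 0, 0], 0.1], [[3, -1, 0], [0, 0, 0], 0.1], [[3, -1, 0], [0, 0, 0], 0.1], [[3, -0.3, 0], [0, 0, 0], 0.1]]'

```text
t: 17.4
eef_pos: [599.4, -176.2, 209.8]
tcp_rot: [-3.139, -0.001, 1.552]
ft_force: [-0.7, -0.1, -0.3]
opening: 0.208
grip_force: 30.0
```

>>> move_arm --commands '[[[3, 0, 0], [0, 0, 0], 0.1], [[1, 0, 0], [0, 0, 0], 0.1], [[0, 0, 0], [0, 0, 0], 0.1], [[0, 0, -3], [0, 0, 0], 0.1], [[0, 0, -3], [0, 0, 0], 0.1], [[0, 0, 0], [0, 0, 0], 0.1], [[0, 0, 0], [0, 0, 0], 0.1]]'

```text
t: 18.1
eef_pos: [638.3, -175.3, 152.1]
tcp_rot: [-3.141, -0.0, 1.553]
ft_force: [-0.4, 0.0, 0.0]
opening: 0.207
grip_force: 30.0
```

```bash
python3 - <<'E'
from cell import state, read_camera
import cv2,numpy as np
s=state();print(s["eef_pos"],s["tcp_rot"],s["grip_force"],s["opening"])
s=read_camera("side")
cv2.imwrite("pics/box3.png",cv2.resize(s[120:270,310:430],None,fx=4,fy=4,interpolation=3))
E
```

```text
[ 638.29459465 -175.25411646  152.06926264] [-3.14060092e+00 -2.96394107e-04  1.55322807e+00] 29.98114764690399 0.20729732349667235
```

View pics/box3.png

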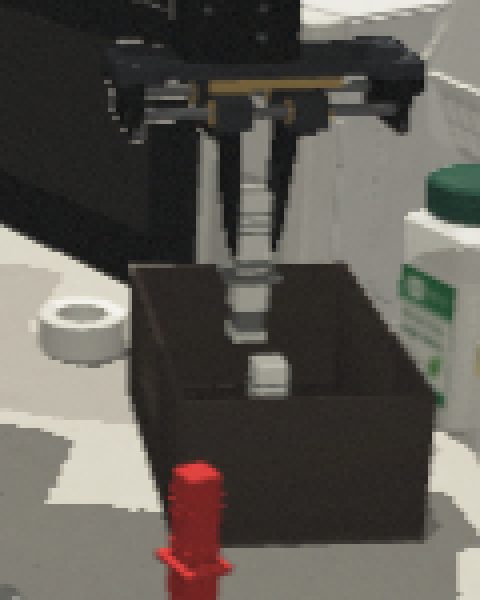

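>>> move_arm --commands '[[[0, 0, -3], [0, 0, 0], 0.1], [[0, 0, -3], [0, 0, 0], 0.1], [[0, 0, -2], [0, 0, 0], 0.1], [[0, 0, -0.5], [0, 0, 0], 0.1], [[0, 0, 0], [0, 0, 0], 0.1], [[0, 0, 0], [0, 0, 0], 0.1], [[0, 0, 0], [0, 0, 0], 0.1]]'

```text
t: 18.85
eef_pos: [639.6, -175.5, 68.3]
tcp_rot: [3.139, 0.001, 1.553]
ft_force: [-0.3, -0.3, -0.5]
opening: 0.209
grip_force: 30.0
```

>>> move_arm --commands '[[[0, 0, 0], [0, 0, 0], 0.3], [[0, 0, 0], [0, 0, 0], 0.45], [[0, 0, 0], [0, 0, 0], 0.45], [[0, 0, 2], [0, 0, 0], 0.45], [[0, 0, 4], [0, 0, 0], 0.45], [[0, 0, 4], [0, 0, 0], 0.45], [[0, 0, 3], [0, 0, 0], 0.45]]'

```text
t: 19.55
eef_pos: [639.3, -175.3, 199.3]
tcp_rot: [3.14, 0.001, 1.553]
ft_force: [1.0, -0.5, -0.0]
opening: 0.451
grip_force: 0.0
```

>>> move_arm --commands '[[[-3, 0, 0], [0, 0, 0], 0.5], [[-4, 1, 0], [0, 0, 0], 0.5], [[-4, 2, 0], [0, 0, 0], 0.5], [[-4, 3, 0], [0, 0, 0], 0.6], [[-3, 2, 0], [0, 0, 0], 0.6], [[-1.4, 1.2, 0], [0, 0, 0], 0.6], [[0, 0, -2], [0, 0, 0], 0.6], [[0, 0, -3], [0, 0, 0], 0.6], [[0, 0, 0], [0, 0, 0], 0.6], [[0, 0, 0], [0, 0, 0], 0.6]]'

```text
t: 20.55
eef_pos: [445.1, -83.3, 147.1]
tcp_rot: [-3.141, -0.0, 1.553]
ft_force: [0.3, -0.5, 0.5]
opening: 0.6
grip_force: 0.0
```

>>> move_arm --commands '[[[0.05, 0, -4], [0, 0, 0], 0.6], [[0, 0, -3], [0, 0, 0], 0.6], [[0, 0, -1.5], [0, 0, 0], 0.6], [[0, 0, 0], [0, 0, 0], 0.6], [[0, 0, 0], [0, 0, 0], 0.3], [[0, 0, 0], [0, 0, 0], 0.1], [[0, 0, 0], [0, 0, 0], 0.1], [[0, 0, 0], [0, 0, 0], 0.1], [[0, 0, 0], [0, 0, 0], 0.1], [[0, 0, 0], [0, 0, 0], 0.1]]'

```text
t: 21.55
eef_pos: [446.2, -83.4, 62.0]
tcp_rot: [3.14, 0.0, 1.553]
ft_force: [2.5, -0.3, -0.2]
opening: 0.208
grip_force: 30.0
```

>>> move_arm --commands '[[[0, 0, 0.5], [0, 0, 0], 0.1], [[0, 0, 0.5], [0, 0, 0], 0.1], [[0, 0, 1], [0, 0, 0], 0.1], [[0, 0, 1], [0, 0, 0], 0.1], [[0, 0, 2], [0, 0, 0], 0.1], [[0, 0, 3], [0, 0, 0], 0.1], [[0, 0, 4], [0, 0, 0], 0.1], [[0, 0, 3], [0, 0, 0], 0.1], [[0, 0, 0], [0, 0, 0], 0.1], [[0, 0, 0], [0, 0, 0], 0.1]]'

```text
t: 22.55
eef_pos: [444.8, -83.1, 212.3]
tcp_rot: [3.141, 0.0, 1.553]
ft_force: [-0.6, 0.1, -0.8]
opening: 0.209
grip_force: 30.0
```

```bash
python3 - <<'E'
from cell import state, read_camera
import cv2,numpy as np
s=state();print(s["eef_pos"],s["tcp_rot"],s["grip_force"],s["opening"])
s=read_camera("side");t=read_camera("top")
a=cv2.resize(t[60:270,190:410],None,fx=2,fy=2.2,interpolation=3)
b=cv2.resize(s[80:270,265:425],None,fx=2.2,fy=2.432,interpolation=3)
cv2.imwrite("pics/box4.png",np.hstack([a,b[:462]]))
E
```

```text
[444.82675116 -83.05228783 212.27801404] [3.14096341e+00 3.08350524e-04 1.55341588e+00] 29.986060559749603 0.20914949621659856
```

View pics/box4.png

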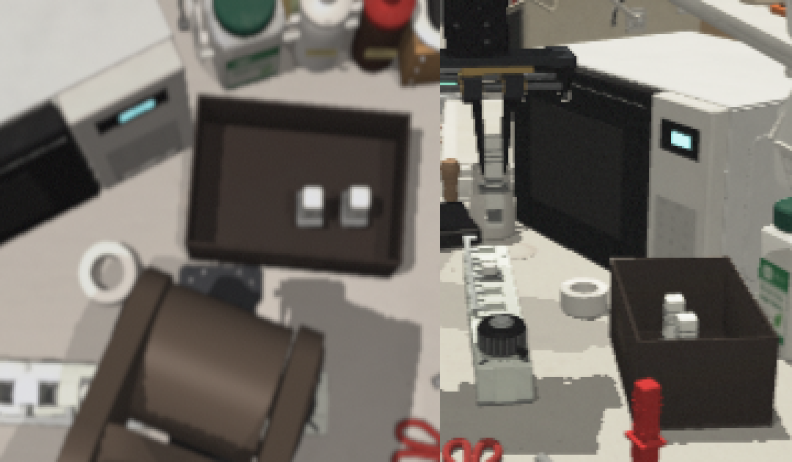

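>>> move_arm --commands '[[[0, -2, 0], [0, 0, 0], 0.1], [[2, -2.7, 0], [0, 0, 0], 0.1], [[4, 0, 0], [0, 0, 0], 0.1], [[4, 0, 0], [0, 0, 0], 0.1], [[4, 0, 0], [0, 0, 0], 0.1], [[3, 0, 0], [0, 0, 0], 0.1], [[2, 0, 0], [0, 0, 0], 0.1], [[0, 0, 0], [0, 0, 0], 0.1], [[0, 0, 0], [0, 0, 0], 0.1]]'

```text
t: 23.55
eef_pos: [634.7, -130.0, 209.9]
tcp_rot: [-3.138, -0.001, 1.554]
ft_force: [0.3, 0.3, -0.4]
opening: 0.21
grip_force: 30.0
```

>>> move_arm --commands '[[[0, 0, -3], [0, 0, 0], 0.1], [[0, 0, -4], [0, 0, 0], 0.1], [[0, 0, -4], [0, 0, 0], 0.1], [[0, 0, -2.5], [0, 0, 0], 0.1], [[0, 0, -0.8], [0, 0, 0], 0.1], [[0, 0, 0], [0, 0, 0], 0.1], [[0, 0, 0], [0, 0, 0], 0.1]]'

```text
t: 24.25
eef_pos: [635.8, -130.5, 70.0]
tcp_rot: [3.14, 0.0, 1.553]
ft_force: [0.1, -0.3, -0.3]
opening: 0.208
grip_force: 30.0
```

>>> move_arm --commands '[[[0, 0, 0], [0, 0, 0], 0.1], [[0, 0, 0], [0, 0, 0], 0.3], [[0, 0, 0], [0, 0, 0], 0.45], [[0, 0, 0], [0, 0, 0], 0.45], [[0, 0, 2], [0, 0, 0], 0.45], [[0, 0, 4], [0, 0, 0], 0.45], [[0, 0, 4], [0, 0, 0], 0.45], [[0, 0, 3], [0, 0, 0], 0.45]]'

```text
t: 25.05
eef_pos: [635.8, -130.3, 201.3]
tcp_rot: [3.14, 0.001, 1.553]
ft_force: [0.3, -0.6, -0.6]
opening: 0.449
grip_force: 0.0
```

>>> move_arm --commands '[[[-3, 0, 0], [0, 0, 0], 0.5], [[-4, -1.2, 0], [0, 0, 6], 0.6], [[-4, -1, 0], [0, 0, 6], 0.8], [[-4, 0, 0], [0, 0, 6], 0.8], [[-3, 0, 0], [0, 0, 6], 0.8], [[-1, 0, 0], [0, 0, 6], 0.8], [[0, 0, -3], [0, 0, 6], 0.8], [[0, 0, -4], [0, 0, 0], 0.8], [[0, 0, -3], [0, 0, 0], 0.8], [[0, 0, 0], [0, 0, 0], 0.8]]'

```text
t: 26.05
eef_pos: [444.1, -151.6, 96.2]
tcp_rot: [-3.139, -0.005, 2.182]
ft_force: [0.2, -0.0, 0.1]
opening: 0.798
grip_force: 0.0
```

>>> move_arm --commands '[[[0, 0, 0], [0, 0, 0], 0.8], [[0, 0, 0], [0, 0, 0], 0.8]]'

```text
t: 26.25
eef_pos: [446.2, -152.5, 100.1]
tcp_rot: [3.14, 0.002, 2.182]
ft_force: [-0.0, 0.1, 0.2]
opening: 0.803
grip_force: 0.0
```

>>> move_arm --commands '[[[-0.1, 0, -2], [0, 0, 0], 0.8], [[0, 0, -2], [0, 0, 0], 0.8], [[0, 0, -1], [0, 0, 0], 0.8], [[0, 0, 0], [0, 0, 0], 0.8], [[0, 0, 0], [0, 0, 0], 0.65], [[0, 0, 0], [0, 0, 0], 0.55], [[0, 0, 0], [0, 0, 0], 0.5], [[0, 0, 0], [0, 0, 0], 0.5], [[0, 0, 0], [0, 0, 0], 0.5], [[0, 0, 0], [0, 0, 0], 0.5]]'

```text
t: 27.25
eef_pos: [444.8, -152.4, 49.3]
tcp_rot: [3.141, 0.001, 2.182]
ft_force: [-0.2, 0.8, 7.1]
opening: 0.583
grip_force: 30.0
```

>>> move_arm --commands '[[[0, 0, 0], [0, 0, -4], 0.5], [[0, 0, 0], [0, 0, -7], 0.5], [[0, 0, 0], [0, 0, -7], 0.5], [[0, 0, 0], [0, 0, -7], 0.5], [[0, 0, 0], [0, 0, -7], 0.5], [[0, 0, 0], [0, 0, -7], 0.5]]'

```text
t: 27.85
eef_pos: [445.5, -152.2, 49.3]
tcp_rot: [3.139, 0.001, 1.496]
ft_force: [5.2, 5.0, 5.3]
opening: 0.584
grip_force: 30.0
```

>>> move_arm --commands '[[[0, 0, 0], [0, 0, -7], 0.5], [[0, 0, 0], [0, 0, -7], 0.5], [[0, 0, 0], [0, 0, -7], 0.5], [[0, 0, 0], [0, 0, -7], 0.5], [[0, 0, 0], [0, 0, -7], 0.5], [[0, 0, 0], [0, 0, -6.1], 0.5], [[0, 0, 0], [0, 0, 0], 0.5], [[0, 0, 0], [0, 0, 0], 0.5]]'

```text
t: 28.65
eef_pos: [446.2, -152.6, 49.3]
tcp_rot: [3.138, -0.002, 0.783]
ft_force: [8.0, 3.7, 3.1]
opening: 0.584
grip_force: 30.0
```

Turned back; release, withdraw to the side and check.

>>> move_arm --commands '[[[0, 0, 0], [0, 0, 0], 0.75], [[0, 0, 0], [0, 0, 0], 0.8], [[0, 0, 0], [0, 0, 0], 0.8], [[0, 0, 3], [0, 0, 0], 0.8], [[0, 0, 4], [0, 0, 0], 0.8], [[0, 0, 4], [0, 0, 0], 0.8], [[0, 0, 4], [0, 0, 0], 0.8]]'

```text
t: 29.35
eef_pos: [443.9, -152.1, 200.2]
tcp_rot: [-3.141, 0.0, 0.784]
ft_force: [0.3, 0.4, -0.7]
opening: 0.799
grip_force: 0.0
```

>>> move_arm --commands '[[[-1, 4.5, 0], [0, 0, 6], 0.8], [[-1, 4.5, 0], [0, 0, 6], 0.8], [[-1, 4.5, 0], [0, 0, 6], 0.8], [[-1, 4.5, 0], [0, 0, 6], 0.8], [[-1, 4.5, 0], [0, 0, 6], 0.8], [[-1, 4.5, 0], [0, 0, 6], 0.8], [[-1, 4.5, 0], [0, 0, 0], 0.8], [[-1, 4.5, 0], [0, 0, 0], 0.8], [[0, 4, 0], [0, 0, 0], 0.8], [[0, 0, 0], [0, 0, 0], 0.8]]'

```text
t: 30.35
eef_pos: [363.9, 251.1, 198.6]
tcp_rot: [3.141, -0.001, 1.416]
ft_force: [0.2, -0.8, 0.7]
opening: 0.798
grip_force: 0.0
```

```bash
python3 - <<'E'
from h import *
from cell import state, read_camera
s=state();print(s["eef_pos"])
t=read_camera("top");s=read_camera("side");cv2.imwrite("pics/t5.png",t)
a=cv2.resize(t[215:265,170:365],None,fx=4,fy=4,interpolation=3)
b=cv2.resize(t[90:205,270:410],None,fx=3,fy=3,interpolation=3)
d=cv2.resize(s[135:275,265:425],None,fx=2.2,fy=2.46,interpolation=3)[:345]
c=np.zeros((550,790,3),np.uint8);c[:200,:780]=a;c[203:548,:420]=b;c[203:548,425:777]=d
cv2.imwrite("pics/end.png",c)
E
```

```text
[363.93356884 251.08587268 198.61146521]Traceback (most recent call last):
  File "<stdin>", line 8, in <module>
ValueError: could not broadcast input array from shape (344,352,3) into shape (345,352,3)
```

```bash
python3 - <<'E'
from h import *
from cell import read_camera
t=read_camera("top");s=read_camera("side")
a=cv2.resize(t[215:265,170:365],(780,200),interpolation=3)
b=cv2.resize(t[90:205,270:410],(420,345),interpolation=3)
d=cv2.resize(s[135:275,265:425],(352,345),interpolation=3)
c=np.zeros((550,790,3),np.uint8);c[:200,:780]=a;c[203:548,:420]=b;c[203:548,425:777]=d
cv2.imwrite("pics/end.png",c)
E
```

```text
(no output)
```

View pics/end.png

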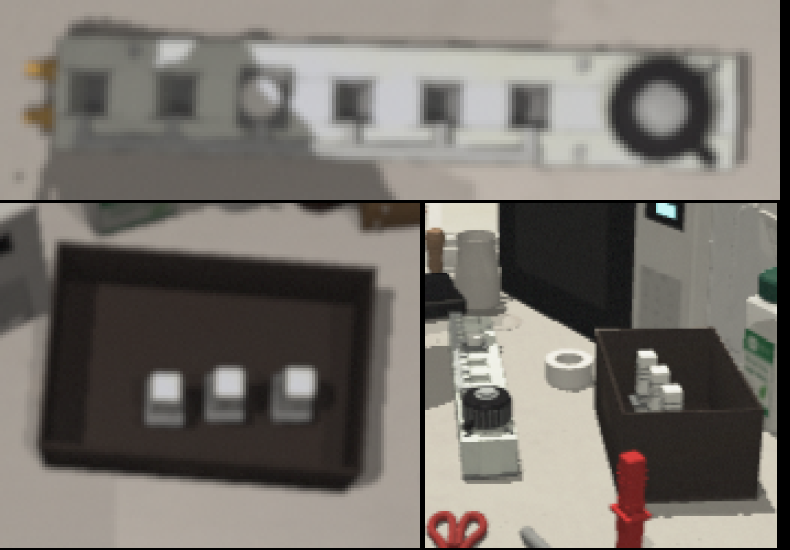

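```bash
python3 -c "
from cell import env; print(env.job_done())"
```

```text
the job is handed in; nothing more can be done
None
```

The job is handed in: the final pictures show all three cartridges standing in the upright dark box, the lock ring's tab back at the locked mark, and the blanking plug still in its socket. It took about 30 s of the 210 s allowed.

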